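# Crimp the vial in the bench press

### The job

Two hand-lever vial crimpers stand on the lab bench, and one of them has a capped amber vial standing in its nest. Crimp that vial: swing that crimper's lever all the way down to its stop, hold it there for about a second, then let the spring bring it fully back up and take the hand away. Do not work the empty crimper's lever, and leave the vial standing in its nest.

Things in the scene. Friction and masses are not known exactly. Their poses are not given: they have to be found in the camera images.
- crimper: the press holding the vial: white C-frame on a steel foot 160x110x20 mm, column at rear, head up to 200 mm high. Origin: centre of the foot's underside, on the bench; z up, -x to its front, over which the lever reaches. Lever pivot at (20,0,170) mm, axis along y; nest centre (-20,0), floor at 20 mm. Fixed. An identical crimper with an empty nest stands some 0.4 m aside, facing much the same way.
- lever (a joint): loaded crimper's lever, rad: 0 up at rest, grows pushed down, 0.90 at its stop. Two bars beside the head carry a black round cross-grip, 22 mm thick, 110 long, along the press's y, its centre 180 mm from the pivot, towards the front: 0.65 rad above level at 0, 0.25 below at 0.90 (279 and 125 mm over the bench). Spring: 4 N at the grip at first, 8 N at the stop. A push on top of the grip will do.
- spare_lever (a joint): angle (rad) of the same lever on the identical empty crimper: 0 = up at rest, where its grip's top is 290 mm above the bench, so pass over it higher; to be left alone
- vial: amber glass vial with a bright aluminium cap, 23 mm across and 77 mm tall, loose, standing upright in the nest (a steel collar 12 mm high) under the loaded crimper's head. Origin: centre of its underside, z up.

How it is judged:
On the way:
1. the lever of the crimper with the vial is held down at its stop (past 0.82 of its 0.90 rad) for 0.3 s (value of joint lever above 0.82 rad), for 0.3 s.
At the end, for the whole second after the job is handed in: the lever has been to its stop and is back up (within 0.08 rad of rest), the empty crimper's lever is up too (within 0.08 rad), and the vial still stands in its nest: within 12 mm of where it began, upright within 10 degrees and at rest (value of joint each of lever, spare_lever below 0.08 rad and angle between vial's own z axis and vertical below 0.17 rad and distance of vial from where it was at the start of the episode below 0.012 m and linear speed of vial below 0.02 m/s); the robot touches nothing.
It fails at once if the empty crimper's lever is worked (moved more than 0.2 rad) (value of joint spare_lever above 0.2 rad).
It also fails if it takes over 42 s, if anything falls off the work surface, if the arm or the gripper's body presses on something with over 40 N, if the wrist force passes 120 N, or if a joint passes its speed limit or range.

### The arm

A 6-joint arm with a two-finger parallel gripper is mounted at the origin on the work surface. World frame = base frame: x ahead of the robot, y to its left, z up, the work surface at z = 0. Lengths are in m, angles in rad, forces in N, time in s.
With the tool pointing down it reaches from about 0.275 to 0.825 m from the base axis. Payload 5.2 kg.
Tool frame: the origin (TCP) lies on the centre line of the jaws, within the pads' length; the fingertips stand r.nose_length ahead of it and the grasp point (between the pads) lies 5 mm behind it (r.nose_length is the distance from the TCP to the fingertips, in m); z points along the fingers, y is the line along which they close (so a half turn about z gives the same grasp; the last joint's range is limited). The gripper opens to 93 mm and grips with 3 to 60 N. Pads are 15 mm wide; open, the fingers measure 128 mm over their backs; the gripper's body (75 mm by 188 mm) begins 65 mm behind the grasp point.
Start: joints at [-1.318, 0.259, 1.535, -0, 1.348, -0.203], TCP at [0.242, -0.494, 0.194] pointing down, gripper open.
Joint ranges: [-3.14, 3.14], [-0.91, 2.08], [0.19, 2.58], [-1.22, 4.36], [0.22, 2.71], [-3.12, 3.12]. Speed limits (rad/s): [2.57, 2.57, 3.14, 3.14, 3.14, 3.14].

### API

Orientations are given as a unit quaternion [w, x, y, z].
In Python, from station import r gives the robot as it stands. The module is installed in compiled form; this text tells all that it offers.
- The arm moves only by the tool jog_arm, never from a script. Its arguments are lists of equal length, an entry for each row: "travel": the shift along the tool's x, y, z in cm, a list of three; "delta_rot": the turn, a rotation vector about the tool's x, y, z in rad, a list of three. A call has 1 to 10 rows; each row shifts and turns the commanded pose from where the row before left it, along the tool's axes as they then stand; what a row does not reach is not made up. A row lasts 1/8 s, in which the tool goes at most 62.5 mm and 10.7 degrees, less where a joint would pass 70% of its speed; a pose out of reach is approached as far as the arm can. A call with a gripper value outside its range is refused whole. "fingers" is the closure, from -1 (fully open) to 1 (shut), set as the call begins (left out, the last holds). The fingers move at their own pace and stop on an object; "grip_force" is the grip in N (left out, the last holds). Time passes only in rows, so rows that do not move let the fingers close. It gives the time, the measured TCP pose, the force, the opening and the grip force at its end, in the units of the state.
- r.state(): the state, without advancing time (a new reading comes with each control period).
- r.grab_frame(name): name is "side" or "top"; returns a dict with "image" (400x640x3 uint8, red, green, blue), "intrinsics" (3x3 intrinsics, pixels), "R" (3x3) and "t" (3): a world point X has camera coordinates R X + t. Camera axes: x right, y down, z forward; pixel columns grow to the right and rows downward; lengths in m; the calibration is good to about 2 mm. A picture is of the moment at which its call begins. There is no depth.
- r.sign_off(): hands the job in; it is judged then, once.
Trained networks look in a picture, given as the dict that the camera call returned (one of the last four; its "shot" number tells which), for a name from the list of things; names that differ only in an ending like _2 or _b are one class to them, and where a whole thing is asked for, a point or a joint stands for the part that bears it (a point fixed in the world has none). Each returns a list of dicts, best first, with "score" (0 to 1); they miss things now and then, are a little off and sometimes report something else, mostly with a low value. They report only what shows in the picture. A call takes as long as a camera call.
- r.look_for(picture, target): "bbox" ([left, top, right, bottom] in pixels, round what is visible of it).
The state is a dict: "time_s": time; "joint_positions": joint angles; "joint_vel": joint speeds; "effort": joint torques, N m; "position": TCP position; "tcp_rot": TCP orientation; "wrist_force": force on the tool from outside, world axes, zero at the start; "ft_torque": the same for the moment, N m; "finger_gap": opening from 0.0 (shut) to 1.0 (fully open); "gripper_force": force on a finger pad.
Only numpy, scipy, OpenCV 4.12 (cv2) and the standard library are available. Lean on these libraries where they do the work, as an engineer would, in place of code of your own. Each camera call takes 0.05 s, during which the arm holds its last target. There are 200 camera calls.

## Working session

There is one attempt and no reset: what is moved stays moved. The work goes in short steps, Python scripts to look and compute and a tool call to move; the robot and the scene stay as the last step left them, time stands still between calls to the robot, and variables do not carry over. Pictures are saved under pics/ and viewed, at most 10 in all, crops included, and the job is handed in when it is done.

Besides the shell and the picture viewer there is one more tool, called as name(argument=value, ...) on one line, values as JSON. jog_arm: Moves the arm, as the interface text tells. Its arguments: {"type":"object","properties":{"travel":{"type":"array","items":{"type":"array","items":{"type":"number"}}},"delta_rot":{"type":"array","items":{"type":"array","items":{"type":"number"}}},"fingers":{"type":"number"},"grip_force":{"type":"number"}},"required":["travel","delta_rot"]}

```bash
mkdir -p pics
python3 - <<'E'
from station import r
import cv2,pickle
s=r.state();print(s['time_s'],s['position'],s['tcp_rot'],s['finger_gap'],r.nose_length)
D={}
for n in('side','top'):
    p=r.grab_frame(n);D[n]=p
    cv2.imwrite(f'pics/{n}0.png',p['image'][:,:,::-1])
    for t in('crimper','lever','vial','spare_lever'):
        print(n,t,[([round(float(x)) for x in d['bbox']],round(float(d['score']),2)) for d in r.look_for(p,t)])
    print(p['R'],p['t'],p['intrinsics'])
pickle.dump(D,open('f.pkl','wb'))
E
```

```text
0.0 [ 0.24195522 -0.49326671  0.19292404] [-8.99510582e-04  9.74145322e-01  2.25920521e-01 -3.45018407e-05] 0.9943149777241573 0.014
side crimper [([142, 189, 322, 364], 0.62)]
side lever [([148, 187, 272, 263], 0.95)]
side vial [([247, 284, 258, 321], 0.95)]
side spare_lever [([309, 87, 391, 138], 0.63)]
[[-0.85172403 -0.52360474 -0.02010613]
 [-0.29304363  0.50778847 -0.81010882]
 [ 0.43438648 -0.68409717 -0.58593468]] [0.4084382  0.28844226 0.72619959] [[491.15399483   0.         317.09226519]
 [  0.         491.15399483 199.07566515]
 [  0.           0.           1.        ]]
top crimper [([94, 120, 275, 259], 0.57)]
top lever [([96, 118, 223, 226], 0.82)]
top vial []
top spare_lever [([378, 127, 463, 216], 0.89)]
[[ 2.04763113e-03 -9.99930879e-01 -1.15777256e-02]
 [-9.80425918e-01  2.71985169e-04 -1.96888153e-01]
 [ 1.96877693e-01  1.17542565e-02 -9.80357594e-01]] [-0.05874826  0.53256051  0.75995024] [[390.63795103   0.         317.41804455]
 [  0.         390.63795103 199.08094598]
 [  0.           0.           1.        ]]
```

View pics/side0.png

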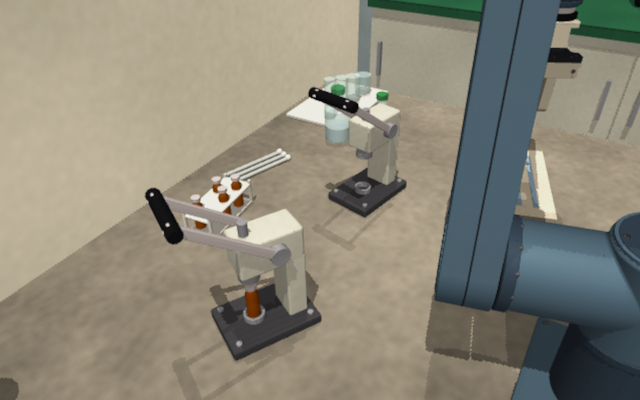

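View pics/top0.png

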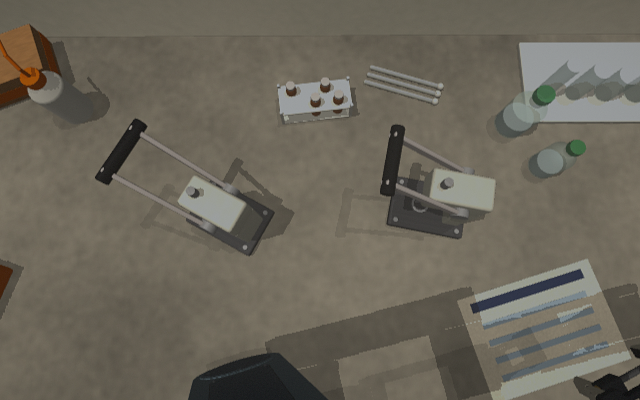

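The vial is in the crimper that is near in the side view and at left in the top view, with +y on its side. Its grip ends are near (153,193)/(175,240) in side and (139,124)/(102,179) in top. I'll fit the pose from these and the foot corners.

```bash
cat > fit.py <<'E'
import pickle,numpy as np
from scipy.optimize import least_squares
D=pickle.load(open('f.pkl','rb'))
def proj(n,X):
    p=D[n];c=p['R']@X+p['t'];u=p['intrinsics']@c;return u[:2]/u[2]
def W(q,P):
    c,s=np.cos(q[2]),np.sin(q[2]);return np.array([q[0]+c*P[0]-s*P[1],q[1]+s*P[0]+c*P[1],P[2]])
g=lambda y:(-.1233,y,.279)
def fit(obs,q0):
    f=lambda q:np.concatenate([proj(n,W(q,P))-uv for n,P,uv in obs])
    s=least_squares(f,q0,loss='soft_l1',f_scale=2);return s.x,f(s.x).reshape(-1,2).round(1)
best=None
for sg in(1,-1):
  obs=[('side',g(.05*sg),(153,194)),('side',g(-.05*sg),(174,237)),('top',g(.05*sg),(137,126)),('top',g(-.05*sg),(104,177)),
   ('side',(-.02,0,.02),(254,315)),('side',(.02,.0,.17),(262,245)),
   ('top',(.08,-.055*sg,.02),(250,254)),('top',(.08,.055*sg,.02),(273,212)),('side',(-.08,-.055*sg,.02),(240,349)) if 0 else ('top',(.02,0,.17),(211,207))]
  for yaw in np.arange(-3,3.1,1):
    q,e=fit(obs,[.5,.2,yaw])
    c=np.abs(e).sum()
    if best is None or c<best[0]:best=(c,sg,q,e)
print(best);q=best[2]
for a in(0,.45,.9):
    t=.65-a;P=(.02-.18*np.cos(t),0,.17+.18*np.sin(t));X=W(q,P);print(a,X.round(4),np.hypot(X[0],X[1]))
print('vial',W(q,(-.02,0,.02)),'side foot corners',[proj('side',W(q,(x,y,.02))).round() for x in(-.08,.08) for y in(-.055,.055)])
E
python3 fit.py
```

```text
(np.float64(37.699999999999996), 1, array([ 0.50375549,  0.13337203, -2.06302668]), array([[-1.2,  2. ],
       [-0.7, -1. ],
       [ 1.2, -1.8],
       [-2.2,  2.2],
       [-0.6,  1. ],
       [ 5.7, -4.3],
       [-2.3,  1.7],
       [ 0.4, -1.7],
       [ 7.4,  0.3]]))
0 [0.562  0.242  0.2789] 0.6119224981306274
0.45 [0.5777 0.2712 0.2058] 0.6381735929767852
0.9 [0.5767 0.2694 0.1255] 0.6365638585612323
vial [0.51320734 0.15099765 0.02      ] side foot corners [array([233., 355.]), array([209., 309.]), array([321., 314.]), array([291., 275.])]
```

```bash
sed -i "s/,('side',(.02,.0,.17),(262,245))/,('side',(-.08,-.055,.02),(239,346)),('side',(-.08,.055,.02),(213,313)),('side',(.08,-.055,.02),(320,315))/; s/ if 0 else ('top',(.02,0,.17),(211,207))/ if 0 else ('top',(.02,-.055,.17),(211,207))/; s/ if 0 else ('top'.*$/ if 0 else ('top',(-.02,0,.02),(0,0))][:-1]/" fit.py
python3 fit.py
python3 - <<'E'
import cv2
a=[cv2.imread(f'pics/{n}0.png')[y:y+190,x:x+200] for n,x,y in(('side',135,175),('top',85,100))]
cv2.imwrite('pics/crop.png',cv2.resize(cv2.hconcat(a),None,fx=2,fy=2,interpolation=cv2.INTER_CUBIC))
E
```

```text
(np.float64(42.8), 1, array([ 0.50303013,  0.13163905, -2.06127559]), array([[ 0.1,  1.6],
       [ 0.8, -1.5],
       [ 2.1, -1.2],
       [-1.2,  2.8],
       [ 0.4,  0.5],
       [-5. ,  8.2],
       [-3.5, -4.6],
       [ 1.5, -1.8],
       [-1.4,  2. ],
       [ 1.2, -1.4]]))
0 [0.5611 0.2404 0.2789] 0.6104373639047952
0.45 [0.5767 0.2696 0.2058] 0.6366176794009192
0.9 [0.5758 0.2678 0.1255] 0.6350120250965928
vial [0.51245111 0.14928119 0.02      ] side foot corners [array([234., 354.]), array([210., 308.]), array([321., 313.]), array([291., 274.])]
```

View pics/crop.png

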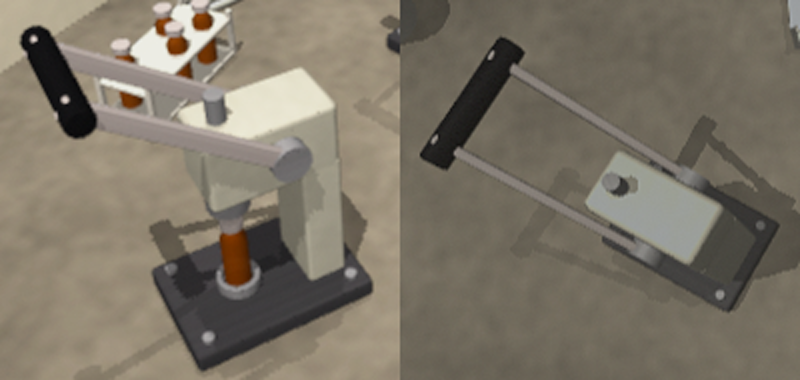

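jog_arm(travel=[[0,0,-4],[0,0,-4],[0,0,-4],[0,0,-4],[0,0,-4],[0,0,0],[0,0,0],[0,0,0],[0,0,0],[0,0,0]], delta_rot=[[0,0,0],[0,0,0],[0,0,-0.18],[0,0,-0.18],[0,0,-0.18],[0,0,-0.18],[0,0,-0.18],[0,0,-0.18],[0,0,-0.18],[0,0,-0.18]], fingers=1, grip_force=20)

```text
time_s: 1.75
position: [0.2421, -0.4938, 0.3937]
tcp_rot: [-0.0, 0.581, 0.814, 0.0]
wrist_force: [-0.1, -0.2, -0.3]
finger_gap: 0.009
gripper_force: 0.0
```

jog_arm(travel=[[0,0,0],[0,0,0],[0,0,0],[0,0,0],[0,0,0]], delta_rot=[[0,0,-0.18],[0,0,-0.18],[0,0,-0.18],[0,0,-0.18],[0,0,0]])

```text
time_s: 2.38
position: [0.2421, -0.4938, 0.3938]
tcp_rot: [0.0, 0.261, 0.965, -0.0]
wrist_force: [0.7, -0.1, 0.2]
finger_gap: 0.004
gripper_force: 0.0
```

```bash
cat > err.py <<'E'
import sys,numpy as np
from station import r
from scipy.spatial.transform import Rotation as R
s=r.state();q=np.array(s['tcp_rot']);Rt=R.from_quat(q[[1,2,3,0]])
yaw=-2.06+np.pi
y=np.array([np.cos(yaw),np.sin(yaw),0]);z=np.array([0,0,-1.]);x=np.cross(y,z)
print('t',s['time_s'],s['position'],'rot err',(Rt.inv()*R.from_matrix(np.c_[x,y,z])).as_rotvec().round(3),'F',np.round(s['wrist_force'],1),'gap',s['finger_gap'],'q',np.round(s['joint_positions'],2))
for T in eval(sys.argv[1]): print('tool cm',(Rt.inv().apply(np.array(T)-s['position'])*100).round(2))
E
python3 err.py "[(.565,.248,.39)]"
```

```text
t 2.375 [ 0.24211175 -0.49384495  0.3937667 ] rot err [-0.     0.    -0.038] F [ 0.7 -0.1  0.2] gap 0.0037616125463797935 q [-1.32  0.21  1.13 -0.    1.81 -2.36]
tool cm [ 9.44 80.35  0.37]
```

jog_arm(travel=[[0.5,4,0],[0.5,4,0],[0.5,4,0],[0.5,4,0],[0.5,4,0],[0.5,4,0],[0.5,4,0],[0.5,4,0],[0.5,4,0],[0.5,4,0]], delta_rot=[[0,0,0],[0,0,0],[0,0,0],[0,0,0],[0,0,0],[0,0,0],[0,0,0],[0,0,0],[0,0,0],[0,0,0]])

```text
time_s: 3.62
position: [0.3999, -0.1215, 0.3939]
tcp_rot: [0.0, 0.262, 0.965, -0.0]
wrist_force: [-0.0, -0.8, -0.7]
finger_gap: 0.005
gripper_force: 0.0
```

jog_arm(travel=[[0.5,4,0],[0.5,4,0],[0.5,4,0],[0.5,4,0],[0.5,4,0],[0.5,4,0],[0.5,4,0],[0.5,4,0],[0.5,4,0],[0,0,0]], delta_rot=[[0,0,0],[0,0,0],[0,0,0],[0,0,0],[0,0,0],[0,0,0],[0,0,0],[0,0,0],[0,0,0],[0,0,-0.038]])

```text
time_s: 4.88
position: [0.5419, 0.2137, 0.3926]
tcp_rot: [-0.001, 0.242, 0.97, 0.0]
wrist_force: [-0.4, -0.0, 0.5]
finger_gap: 0.004
gripper_force: 0.0
```

jog_arm(travel=[[0,0,0]], delta_rot=[[0,0,0]])

```text
time_s: 5.0
position: [0.5414, 0.2116, 0.3934]
tcp_rot: [-0.0, 0.243, 0.97, -0.0]
wrist_force: [-0.0, -0.7, -0.6]
finger_gap: 0.003
gripper_force: 0.0
```

```bash
python3 err.py "[(.564,.246,.32)]"
python3 - <<'E'
from station import r
import cv2
a=[r.grab_frame(n)['image'][:,:,::-1][:360,60:440] for n in('side','top')]
cv2.imwrite('pics/b.png',cv2.hconcat(a))
E
```

```text
t 5.0 [0.54138305 0.21163699 0.39338844] rot err [-0.    -0.    -0.001] F [-0.  -0.7 -0.6] gap 0.0028519722807480484 q [ 0.18  0.27  1.05 -0.    1.83 -0.9 ]
tool cm [-0.38  4.1   7.34]
```

View pics/b.png

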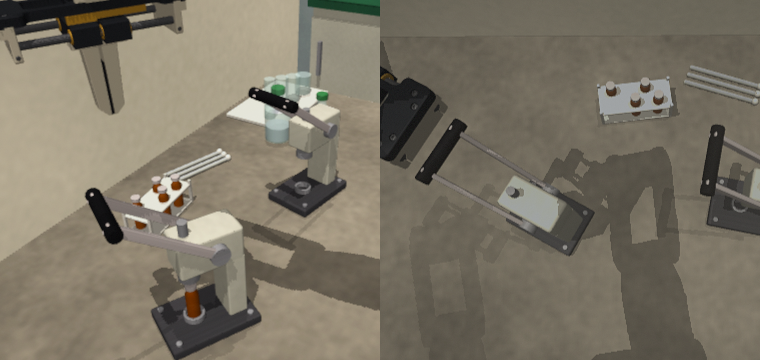

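The side view shows the closed fingertips near (170,110) full-frame, above the grip. I'll check the tip projection against that, then descend.

```bash
python3 - <<'E' | tail -2
from fit import *
print('x')
for n in('side','top'): print(n,proj(n,np.array([.5414,.2116,.3794])),proj(n,np.array([.561,.241,.30])))
E
```

```text
side [175.68563751 141.12833739] [159.73414749 201.72106731]
top [102.3911476  141.80394569] [113.6713728  147.50665892]
```

jog_arm(travel=[[-0.2,2,0],[-0.2,2.1,0],[0,0,4],[0,0,3],[0,0,0]], delta_rot=[[0,0,0],[0,0,0],[0,0,0],[0,0,0],[0,0,0]])

```text
time_s: 5.72
position: [0.5629, 0.2446, 0.3216]
tcp_rot: [-0.002, 0.243, 0.97, -0.001]
wrist_force: [0.2, 0.0, 0.2]
finger_gap: 0.004
gripper_force: 0.0
```

```bash
python3 err.py "[(.564,.246,.305)]"
python3 - <<'E'
from station import r
import cv2
a=[r.grab_frame(n)['image'][:,:,::-1][60:260,60:260] for n in('side','top')]
cv2.imwrite('pics/c.png',cv2.resize(cv2.hconcat(a),None,fx=2,fy=2))
E
```

```text
t 5.725 [0.56285043 0.24462846 0.3215592 ] rot err [-0.003 -0.004 -0.001] F [0.2 0.  0.2] gap 0.00359880560428704 q [ 0.23  0.33  1.13 -0.    1.69 -0.85]
tool cm [-0.04  0.18  1.66]
```

View pics/c.png

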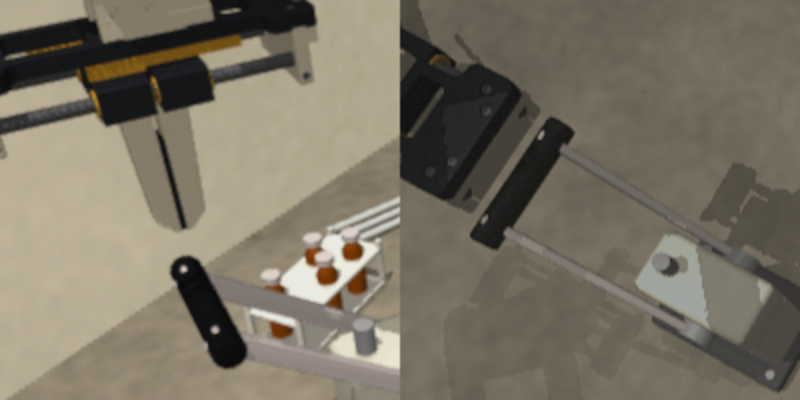

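The fingertips at full-frame (151,174) look about 35 mm higher than I computed, but their xy agrees. I'll descend and find contact by force.

jog_arm(travel=[[0,0.2,0.7],[0,0,0.5],[0,0,0]], delta_rot=[[0,0,0],[0,0,0],[0,0,0]])

```text
time_s: 6.2
position: [0.565, 0.2473, 0.3115]
tcp_rot: [-0.0, 0.242, 0.97, -0.0]
wrist_force: [0.1, -0.2, -0.4]
finger_gap: 0.01
gripper_force: 0.0
```

jog_arm(travel=[[0,0,0.5],[0,0,0.5],[0,0,0]], delta_rot=[[0,0,0],[0,0,0],[0,0,0]])

```text
time_s: 6.58
position: [0.5648, 0.2472, 0.3011]
tcp_rot: [-0.001, 0.241, 0.97, -0.0]
wrist_force: [0.5, -0.0, 0.8]
finger_gap: 0.004
gripper_force: 0.0
```

```bash
python3 err.py "[(.564,.246,.305)]"
python3 - <<'E'
from station import r
import cv2
a=[r.grab_frame(n)['image'][:,:,::-1][60:260,60:260] for n in('side','top')]
cv2.imwrite('pics/d.png',cv2.resize(cv2.hconcat(a),None,fx=2,fy=2))
E
```

```text
t 6.575 [0.56480763 0.24720665 0.30105966] rot err [-0.001 -0.001  0.001] F [ 0.5 -0.   0.8] gap 0.004466233385270201 q [ 0.23  0.34  1.17 -0.    1.64 -0.85]
tool cm [ 0.02 -0.14 -0.39]
```

View pics/d.png

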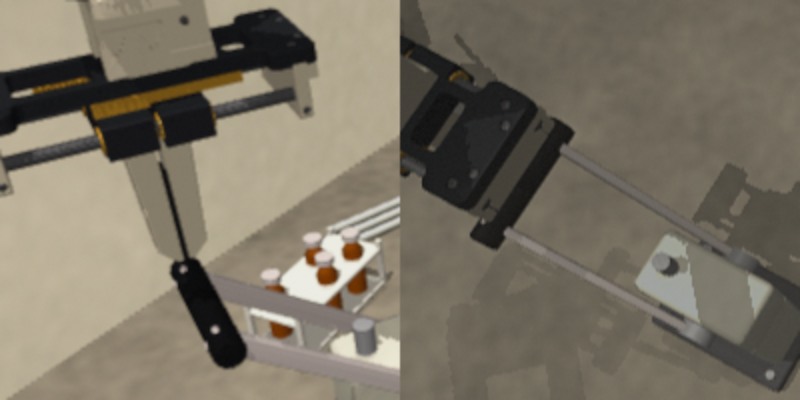

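```bash
python3 - <<'E' | tail -1
from fit import *
from station import r
import cv2
T=np.array(r.state()['position']);yaw=1.08
y=np.array([np.cos(yaw),np.sin(yaw),0]);x=np.array([-np.sin(yaw),np.cos(yaw),0])
out=[]
for n in('side','top'):
    im=np.ascontiguousarray(r.grab_frame(n)['image'][:,:,::-1])
    im=cv2.resize(im,None,fx=2,fy=2)
    for dz,a,b,c in((-.014,.0075,.0175,(0,0,255)),(.07,.0375,.094,(0,255,0))):
        P=[proj(n,T+np.array([0,0,dz])+i*a*x+j*b*y)*2 for i,j in((1,1),(1,-1),(-1,-1),(-1,1))]
        cv2.polylines(im,[np.int32(P)],True,c,1)
    P=[proj(n,W([.5034,.1325,-2.062],g(s*.055)))*2 for s in(-1,1)]
    cv2.polylines(im,[np.int32(P)],False,(255,255,0),1)
    out.append(im[60:540,60:460])
cv2.imwrite('pics/e.png',cv2.hconcat(out))
E
```

```text
vial [0.51245111 0.14928119 0.02      ] side foot corners [array([234., 354.]), array([210., 308.]), array([321., 313.]), array([291., 274.])]
```

View pics/e.png

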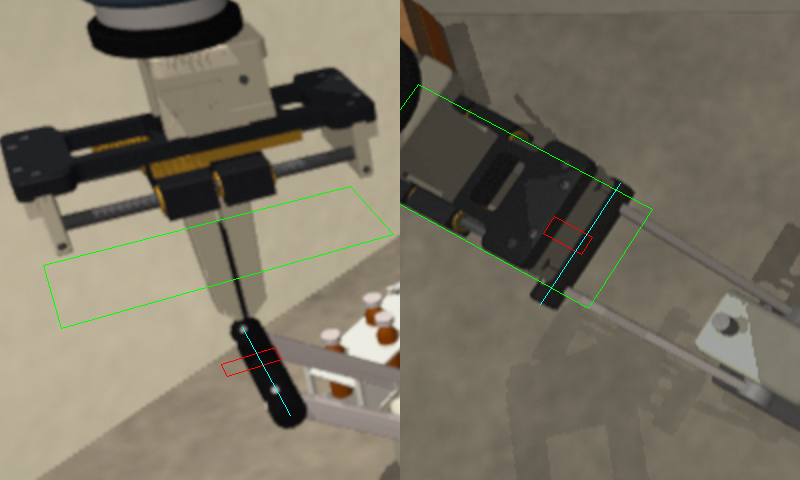

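Both overlays agree that the hand sits about 35 mm higher than the reported geometry, with xy right. I'll keep going down under force watch.

jog_arm(travel=[[0,0,0.6],[0,0,0.6],[0,0,0.6],[0,0,0]], delta_rot=[[0,0,0],[0,0,0],[0,0,0],[0,0,0]])

```text
time_s: 7.28
position: [0.5647, 0.2472, 0.2829]
tcp_rot: [-0.001, 0.241, 0.97, -0.0]
wrist_force: [-0.4, 0.4, 0.1]
finger_gap: 0.008
gripper_force: 0.0
```

jog_arm(travel=[[0,0,0.6],[0,0,0.6],[0,0,0.6],[0,0,0]], delta_rot=[[0,0,0],[0,0,0],[0,0,0],[0,0,0]])

```text
time_s: 7.78
position: [0.565, 0.2472, 0.2655]
tcp_rot: [-0.0, 0.241, 0.97, -0.0]
wrist_force: [-0.8, -0.3, 0.6]
finger_gap: 0.006
gripper_force: 0.0
```

jog_arm(travel=[[0,0,0.5],[0,0,0]], delta_rot=[[0,0,0],[0,0,0]])

```text
time_s: 8.02
position: [0.5662, 0.249, 0.2626]
tcp_rot: [0.002, 0.241, 0.97, 0.002]
wrist_force: [0.2, 3.1, 8.0]
finger_gap: 0.006
gripper_force: 3.7
```

```bash
python3 - <<'E' | tail -1
from fit import *
from station import r
import cv2
T=np.array(r.state()['position']);yaw=1.08
y=np.array([np.cos(yaw),np.sin(yaw),0]);x=np.array([-np.sin(yaw),np.cos(yaw),0])
out=[]
for n in('side','top'):
    p=r.grab_frame(n);im=np.ascontiguousarray(p['image'][:,:,::-1])
    im=cv2.resize(im,None,fx=2,fy=2)
    for dz,a,b,c in((.022,.0075,.0175,(0,0,255)),(.106,.0375,.094,(0,255,0))):
        P=[proj(n,T+np.array([0,0,dz])+i*a*x+j*b*y)*2 for i,j in((1,1),(1,-1),(-1,-1),(-1,1))]
        cv2.polylines(im,[np.int32(P)],True,c,1)
    out.append(im[60:540,60:460])
    print(n,r.look_for(p,'lever')[:1],r.state()['wrist_force'])
cv2.imwrite('pics/f.png',cv2.hconcat(out))
E
```

```text
top [{'bbox': [94.1, 120.5, 224.5, 225.4], 'score': 0.63}] [-0.70630422  3.68936054  7.02110411]
```

View pics/f.png

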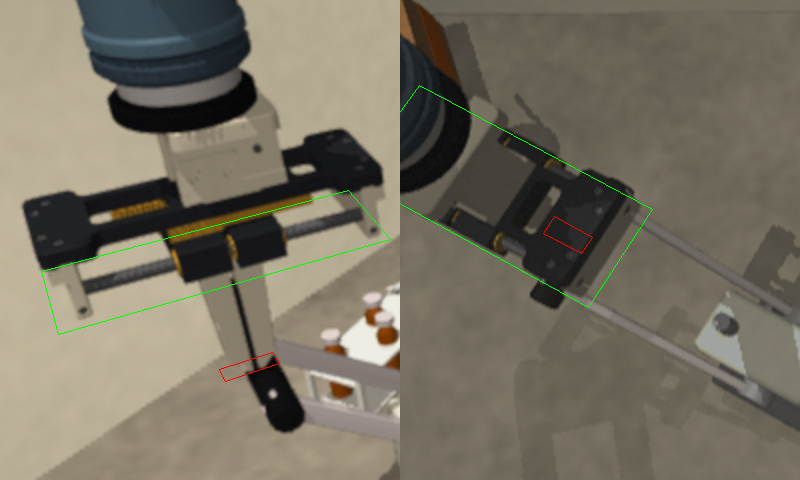

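Contact is made (8 N up), but the tip sits about 15 mm forward of the grip axis. I'll lift, shift back 1 cm and press again.

jog_arm(travel=[[0,0,-1.5],[0,-1.1,0],[0,0,0.7],[0,0,0.4],[0,0,0]], delta_rot=[[0,0,0],[0,0,0],[0,0,0],[0,0,0],[0,0,0]])

```text
time_s: 8.85
position: [0.5597, 0.2374, 0.2645]
tcp_rot: [-0.0, 0.242, 0.97, -0.0]
wrist_force: [-1.1, -1.2, 2.8]
finger_gap: 0.004
gripper_force: 1.8
```

jog_arm(travel=[[0,0,0.4],[0,0,0]], delta_rot=[[0,0,0],[0,0,0]])

```text
time_s: 9.1
position: [0.5607, 0.2391, 0.2619]
tcp_rot: [0.001, 0.241, 0.97, 0.002]
wrist_force: [-0.7, 3.3, 7.5]
finger_gap: 0.002
gripper_force: 3.4
```

```bash
python3 err.py "[]"
```

```text
t 9.1 [0.56069465 0.23905358 0.2619491 ] rot err [0.004 0.001 0.002] F [-0.7  3.3  7.5] gap 0.0021244555260076453 q [ 0.22  0.33  1.27  0.    1.54 -0.86]
```

jog_arm(travel=[[0,0.37,0.57],[0,0.37,0.57],[0,0.37,0.57],[0,0.36,0.57],[0,0.28,0.61],[0,0.28,0.61],[0,0.28,0.62],[0,0.28,0.62]], delta_rot=[[0,0,0],[0,0,0],[0,0,0],[0,0,0],[0,0,0],[0,0,0],[0,0,0],[0,0,0]])

```text
time_s: 10.1
position: [0.574, 0.2634, 0.2154]
tcp_rot: [0.002, 0.241, 0.971, 0.003]
wrist_force: [1.6, 6.6, 8.0]
finger_gap: 0.007
gripper_force: 4.1
```

```bash
python3 err.py "[]"
python3 - <<'E'
from station import r
import cv2
a=[r.grab_frame(n)['image'][:,:,::-1][100:400,60:300] for n in('side','top')]
cv2.imwrite('pics/h.png',cv2.resize(cv2.hconcat(a),None,fx=1.6,fy=1.6))
E
```

```text
t 10.1 [0.57397489 0.26335176 0.21544841] rot err [0.007 0.003 0.002] F [1.6 6.6 8. ] gap 0.00678491672468679 q [ 0.25  0.39  1.3   0.    1.45 -0.83]
```

View pics/h.png

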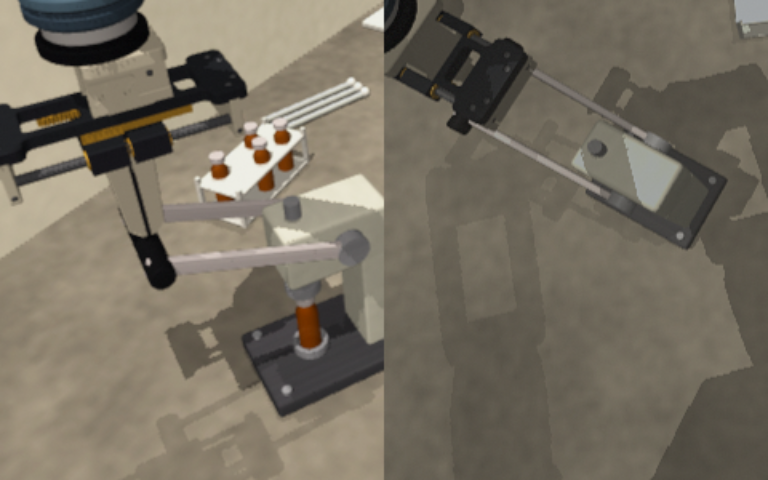

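The lever is moving, with the tip well seated on the grip. I'll continue along the arc.

jog_arm(travel=[[0,0.18,0.65],[0,0.18,0.65],[0,0.18,0.65],[0,0.18,0.65],[0,0.08,0.67],[0,0.08,0.67],[0,0.08,0.67],[0,0.08,0.67]], delta_rot=[[0,0,0],[0,0,0],[0,0,0],[0,0,0],[0,0,0],[0,0,0],[0,0,0],[0,0,0]])

```text
time_s: 11.2
position: [0.5791, 0.272, 0.1623]
tcp_rot: [0.002, 0.241, 0.97, 0.003]
wrist_force: [2.3, 5.3, 6.6]
finger_gap: 0.007
gripper_force: 3.5
```

jog_arm(travel=[[0,0,0.67],[0,0,0.67],[0,0,0.67],[0,-0.05,0.67],[0,-0.1,0.65],[0,-0.1,0.65]], delta_rot=[[0,0,0],[0,0,0],[0,0,0],[0,0,0],[0,0,0],[0,0,0]])

```text
time_s: 11.95
position: [0.5781, 0.2695, 0.1224]
tcp_rot: [0.002, 0.241, 0.97, 0.002]
wrist_force: [2.4, 4.7, 6.1]
finger_gap: 0.006
gripper_force: 3.4
```

jog_arm(travel=[[0,-0.1,0.6],[0,-0.1,0.6],[0,0,0]], delta_rot=[[0,0,0],[0,0,0],[0,0,0]])

```text
time_s: 12.32
position: [0.5773, 0.2679, 0.1116]
tcp_rot: [0.003, 0.241, 0.97, 0.003]
wrist_force: [0.3, 4.5, 12.0]
finger_gap: 0.009
gripper_force: 6.0
```

jog_arm(travel=[[0,0,0.3],[0,0,0]], delta_rot=[[0,0,0],[0,0,0]])

```text
time_s: 12.58
position: [0.5774, 0.2679, 0.1114]
tcp_rot: [0.004, 0.241, 0.97, 0.003]
wrist_force: [-4.4, 2.7, 25.9]
finger_gap: 0.006
gripper_force: 13.0
```

The stop is reached: z stays at 0.111 while the force rises to 26 N, matching the expected stop height. Hold for about 1.2 s, then let it return along the arc.

jog_arm(travel=[[0,0,0],[0,0,0],[0,0,0],[0,0,0],[0,0,0],[0,0,0],[0,0,0],[0,0,0],[0,0,0],[0,0,0]], delta_rot=[[0,0,0],[0,0,0],[0,0,0],[0,0,0],[0,0,0],[0,0,0],[0,0,0],[0,0,0],[0,0,0],[0,0,0]])

```text
time_s: 13.82
position: [0.5774, 0.2679, 0.1114]
tcp_rot: [0.004, 0.241, 0.97, 0.003]
wrist_force: [-4.1, 3.4, 25.3]
finger_gap: 0.005
gripper_force: 12.9
```

jog_arm(travel=[[0,0,-0.3],[0,0.1,-0.65],[0,0.1,-0.65],[0,0.1,-0.65],[0,0.1,-0.65],[0,0,-0.67],[0,0,-0.67],[0,0,-0.67],[0,0,-0.67]], delta_rot=[[0,0,0],[0,0,0],[0,0,0],[0,0,0],[0,0,0],[0,0,0],[0,0,0],[0,0,0],[0,0,0]])

```text
time_s: 14.95
position: [0.578, 0.2695, 0.1629]
tcp_rot: [0.001, 0.241, 0.97, 0.001]
wrist_force: [1.4, 0.3, 5.6]
finger_gap: 0.007
gripper_force: 2.8
```

jog_arm(travel=[[0,-0.08,-0.67],[0,-0.08,-0.67],[0,-0.08,-0.67],[0,-0.08,-0.67],[0,-0.18,-0.65],[0,-0.18,-0.65],[0,-0.18,-0.65],[0,-0.18,-0.65]], delta_rot=[[0,0,0],[0,0,0],[0,0,0],[0,0,0],[0,0,0],[0,0,0],[0,0,0],[0,0,0]])

```text
time_s: 15.95
position: [0.5713, 0.2595, 0.2144]
tcp_rot: [-0.001, 0.242, 0.97, -0.0]
wrist_force: [-0.3, -4.9, 2.8]
finger_gap: 0.004
gripper_force: 1.9
```

jog_arm(travel=[[0,-0.28,-0.62],[0,-0.28,-0.62],[0,-0.28,-0.61],[0,-0.28,-0.61],[0,-0.36,-0.57],[0,-0.36,-0.57],[0,-0.36,-0.57],[0,-0.36,-0.57]], delta_rot=[[0,0,0],[0,0,0],[0,0,0],[0,0,0],[0,0,0],[0,0,0],[0,0,0],[0,0,0]])

```text
time_s: 16.95
position: [0.5597, 0.2373, 0.2621]
tcp_rot: [0.0, 0.241, 0.97, 0.0]
wrist_force: [-1.2, -2.2, 1.2]
finger_gap: 0.005
gripper_force: 1.2
```

jog_arm(travel=[[0,0,-0.7],[0,0,-1],[0,0,-2],[0,0,-3],[0,0,-4],[0,0,0],[0,0,0]], delta_rot=[[0,0,0],[0,0,0],[0,0,0],[0,0,0],[0,0,0],[0,0,0],[0,0,0]])

```text
time_s: 17.82
position: [0.5599, 0.2376, 0.3682]
tcp_rot: [-0.0, 0.241, 0.97, 0.0]
wrist_force: [-0.2, 0.8, 0.2]
finger_gap: 0.002
gripper_force: 0.0
```

```bash
python3 err.py "[]"
python3 - <<'E'
from station import r
import cv2
D=[r.grab_frame(n) for n in('side','top')]
for p in D:
  for t in('lever','vial'): print(t,r.look_for(p,t)[:1])
cv2.imwrite('pics/z.png',cv2.hconcat([p['image'][:,:,::-1][:400,60:440] for p in D]))
E
```

```text
t 17.825 [0.55985918 0.23762545 0.36822454] rot err [ 0.    -0.     0.002] F [-0.2  0.8  0.2] gap 0.002463710482115807 q [ 0.22  0.32  1.04  0.    1.78 -0.87]
lever [{'bbox': [150.9, 186.8, 277.6, 263.5], 'score': 0.64}]
vial [{'bbox': [246.4, 285.4, 259.7, 319.5], 'score': 0.78}]
lever [{'bbox': [93.3, 119.8, 225.5, 224.8], 'score': 0.58}]
vial []
```

View pics/z.png

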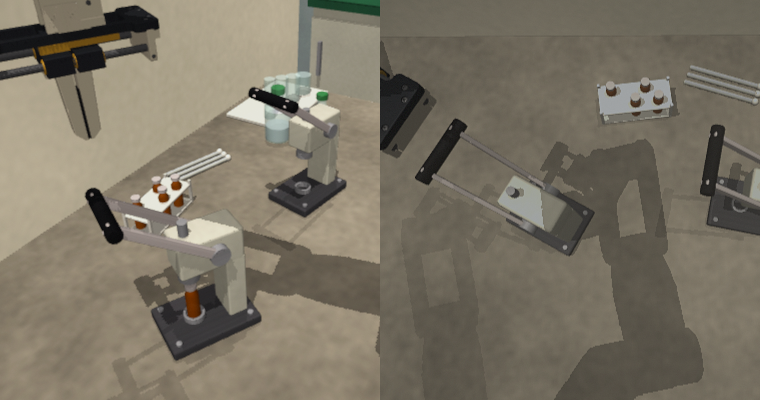

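The lever is back at rest with its grip where it began, the vial stands upright at (253,302), and the hand is clear.

```bash
python3 -c "
from station import r
print(r.sign_off())"
```

```text
the job is handed in; nothing more can be done
None
```

I crimped the vial and handed the job in: the lever was held at its stop for over a second and is back up, the vial still stands in its nest, the empty crimper was untouched, and the hand is clear; the hand-in returned no verdict.

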